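Take the forming roller from the crate and lay it in the vee blocks

ROBOT

A 7-joint arm with a two-finger parallel gripper is mounted at the origin on the work surface. World frame = base frame: x ahead of the robot, y to its left, z up, the work surface at z = 0. Lengths are in m, angles in rad, forces in N, time in s.
With the tool pointing down it reaches from about 0.425 to 0.925 m from the base axis. Payload 6.8 kg.
Tool frame: the origin (TCP) lies at the very end of the fingers, on their centre line; the grasp point (between the pads) lies 19 mm behind it (bot.grasp_offset is the distance from the TCP to the grasp point, in m); z points along the fingers, y is the direction in which the jaws open and shut (so a half turn about z gives the same grasp; the last joint's range is limited). The gripper opens to 85 mm and grips with 20 to 120 N. Pads are 22 mm wide; open, the fingers measure 114 mm over their backs; the gripper's body (76 mm by 85 mm) begins 54 mm behind the grasp point. The pads swing forward as they close: fully open they stand 13 mm farther back than shut.
Start: joints at [1.045, 0.477, 0.022, 1.555, -0.011, 1.109, -0.083], TCP at [0.274, -0.617, 0.231] pointing down, gripper open.
Joint ranges: [-2.96, 2.96], [-0.34, 2.1], [-1.41, 1.46], [0.24, 2.44], [-1.37, 4.51], [0.17, 1.92], [-2.96, 2.96]. Speed limits (rad/s): [2.39, 2.39, 3.14, 3.14, 3.14, 3.14, 3.14].

INTERFACE

Orientations are given as a unit quaternion [w, x, y, z].
In Python, from station import monitor, cams, bot, finder gives the robot as it stands.
- The arm moves only by the tool jog_arm, never from a script. Its argument "plan" is a list of rows, each an object of numbers: "x", "y", "z": the shift along the tool's x, y, z as a fraction of full scale; "wx", "wy", "wz": the turn, a rotation vector about the tool's x, y, z as a fraction of full scale. A call has 1 to 12 rows; each row is the pose to reach, as a shift and turn from the pose measured when the call began, along the tool's axes at that moment, turning the shorter way round; what a row does not reach only later rows make up. Full scale, the value 1, is 20 cm for a shift and 180 degrees for a turn. A row lasts 1/12 s, in which the tool goes at most 41.7 mm and 7.16 degrees, less where a joint would pass 70% of its speed; a pose out of reach is approached as far as the arm can. A call with a number of a shift or a turn outside -1 to 1 is refused whole. A call with a gripper value outside its range is refused whole. "hand" is the opening, from -1 (shut) to 1 (fully open), set as the call begins (left out, the last holds). The fingers move at their own pace and stop on an object; "grip_force" is the grip in N (left out, the last holds). Time passes only in rows, so rows that repeat a pose let the fingers close. It gives the time, the measured TCP pose, the force and the opening at its end, in the units of the state.
- monitor.get_obs(): the state, without advancing time (a new reading comes with each control period).
- cams.read_camera(name): name is "side" or "top"; returns the picture (400x640x3 uint8, red, green, blue); there is no depth.
- cams.get_calibration(name): a dict with "fx", "fy", "cx", "cy" (pixels), "extrinsics" (4x4, takes a point from world to camera coordinates). Camera axes: x right, y down, z forward; pixel columns grow to the right and rows downward; lengths in m; the calibration is good to about 2 mm. A picture is of the moment at which its call begins. get_calibration takes no time and is no camera call.
- bot.hand_in(): hands the job in, once; it reports no verdict.
Trained networks look in the newest picture that a camera, given by its name, has taken for a name from the list of things; names that differ only in an ending like _2 or _b are one class to them, and where a whole thing is asked for, a point or a joint stands for the part that bears it (a point fixed in the world has none). Each returns a list of dicts, best first, with "confidence" (0 to 1); they miss things now and then, are a little off and sometimes report something else, mostly with a low value. They report only what shows in the picture. A call takes as long as a camera call. They do not tell look-alikes from the thing itself.
- finder.find_in(camera, target): "bbox" ([left, top, width, height] in pixels, round what is visible of it).
- finder.place_of(camera, target): "location" ([column, row] in pixels: a listed point, or the origin of a listed thing).
The state is a dict: "t": time; "q": joint angles; "joint_vel": joint speeds; "joint_torque": joint torques, N m; "eef_pos": TCP position; "tool_rot": TCP orientation; "contact_force": force on the tool from outside, world axes, zero at the start; "torque": the same for the moment, N m; "gripper_width": opening from 0.0 (shut) to 1.0 (fully open).
Only numpy, scipy, OpenCV 4.12 (cv2) and the standard library are available. Lean on these libraries where they do the work, as an engineer would, in place of code of your own. Each camera call takes 0.05 s, during which the arm holds its last target. There are 200 camera calls.

TASK

From the parts crate pick the steel roller that has a thin journal at both ends, and lay it in the inspection cradle with one journal resting in each vee block and its thick body hanging between the blocks, ready for checking. Lower it into the vees and let go of it there, do not drop it; leave all the other parts in the crate and do not disturb the case, wrench and screwdriver on the table.

Things in the scene. Friction and masses are not known exactly. Their poses are not given: they have to be found in the camera images.
- roller: The wanted part: turned steel roller 126 mm long, lying in the crate: thick body 36 mm in diameter, 56 mm long, and a thin journal 16 mm in diameter, 35 mm long, on BOTH ends. About 0.55 kg. Free gap of 20 mm or more on each side of its body. Origin mid-length on its axis; its y runs along it, ends alike, turn about y is arbitrary. Its axis starts 23 mm above the table.
- plain_bar: Not wanted: plain steel round bar, 36 mm in diameter, 115 mm long, no journals, lying beside the roller in the crate. Origin at its middle on its axis, y along it. Free to roll if knocked.
- stub_roller: Not wanted: steel part like the roller but with a journal at ONE end only: body 36 mm in diameter and 91 mm long, journal 16 mm in diameter and 35 mm long. Lying beside the roller in the crate. Origin at its mid-length (63 mm from each end) on its axis, y along it. Free to roll if knocked.
- crate: Open grey parts crate, fixed: outside 262 mm (x) by 240 mm (y), 50 mm high, walls and floor 5 mm thick, left or right of the robot's centre line. Origin at the centre of its underside. Three long steel parts lie along its y, within 8 degrees, at x about -72, 0 and 72 mm (any order), y about -37 mm; six brass cuffs lie in stacks of two near y = 80 mm.
- cradle: Fixed, on the other side from the crate: steel plate 190 (x) by 200 (y) by 8 mm with two vee blocks. Origin at the centre of its underside. The vees run along its y; blocks 62 mm wide in x, at y = 38 to 64 and -38 to -64 mm, so a 76 mm gap for the roller's body. Each vee is a 90 degree notch 44 mm wide at its top, its bottom 49 mm and its top 71 mm above the table.
- cradle_seat (a point): Point midway between the two vee blocks, 60 mm above the table: where the roller's middle is when its journals rest in both vees and it is centred. Same axes as the cradle: y along the vees.
- case: Bystander: closed red plastic case, 112 x 172 x 37 mm, on the far part of the table beyond the crate and the cradle. Origin at the centre of its underside.
- wrench: Bystander: steel wrench lying flat on the far part of the table. Origin at the centre of its underside.
- screwdriver: Bystander: screwdriver with a red handle, about 200 mm long, lying pointing away from the robot on the centre line, between the crate and the cradle or nearer the robot. Origin at the centre of its underside.
- cuff0: Not wanted: open brass cuff bracelet (C shape, 56 mm across, 7 mm high, strip 4 mm thick) lying flat in the crate, at the bottom of a stack of two. Origin at the centre of its underside.
- cuff1: Not wanted: open brass cuff bracelet (C shape, 56 mm across, 7 mm high, strip 4 mm thick) lying flat in the crate, on top of another. Origin at the centre of its underside.
- cuff2: Not wanted: open brass cuff bracelet (C shape, 56 mm across, 7 mm high, strip 4 mm thick) lying flat in the crate, at the bottom of a stack of two. Origin at the centre of its underside.
- cuff3: Not wanted: open brass cuff bracelet (C shape, 56 mm across, 7 mm high, strip 4 mm thick) lying flat in the crate, on top of another. Origin at the centre of its underside.
- cuff4: Not wanted: open brass cuff bracelet (C shape, 56 mm across, 7 mm high, strip 4 mm thick) lying flat in the crate, at the bottom of a stack of two. Origin at the centre of its underside.
- cuff5: Not wanted: open brass cuff bracelet (C shape, 56 mm across, 7 mm high, strip 4 mm thick) lying flat in the crate, on top of another. Origin at the centre of its underside.
Mind the look-alikes: they are no part of the job. What is shaped like the roller but pink is not meant.

How it is judged:
At the end, for the whole second after the job is handed in: The roller rests in both vees, let go: its middle within 4 mm across, 4 mm in height and 12 mm along the vees of cradle_seat, its axis within 0.07 rad of the vees, either way round. The plain bar, stub roller and six cuffs are within the crate walls (x of roller in the frame of cradle_seat between -0.004 and 0.004 m and y of roller in the frame of cradle_seat between -0.012 and 0.012 m and z of roller in the frame of cradle_seat between -0.004 and 0.004 m and angle between the y axis of roller and the y axis of cradle_seat, either way round below 0.07 rad and linear speed of roller below 0.02 m/s and angular speed of roller below 0.3 rad/s and x of plain_bar in the frame of crate between -0.126 and 0.126 m and y of plain_bar in the frame of crate between -0.115 and 0.115 m and height (world z) of each of plain_bar, stub_roller below 0.05 m and x of stub_roller in the frame of crate between -0.126 and 0.126 m and y of stub_roller in the frame of crate between -0.115 and 0.115 m and x of cuff0 in the frame of crate between -0.126 and 0.126 m and y of cuff0 in the frame of crate between -0.115 and 0.115 m and x of cuff1 in the frame of crate between -0.126 and 0.126 m and y of cuff1 in the frame of crate between -0.115 and 0.115 m and x of cuff2 in the frame of crate between -0.126 and 0.126 m and y of cuff2 in the frame of crate between -0.115 and 0.115 m and x of cuff3 in the frame of crate between -0.126 and 0.126 m and y of cuff3 in the frame of crate between -0.115 and 0.115 m and x of cuff4 in the frame of crate between -0.126 and 0.126 m and y of cuff4 in the frame of crate between -0.115 and 0.115 m and x of cuff5 in the frame of crate between -0.126 and 0.126 m and y of cuff5 in the frame of crate between -0.115 and 0.115 m); the robot touches nothing.
It fails at once if The roller is dropped or thrown: it moves faster than 0.45 m/s (a fall of about 10 mm) while the fingers do not touch it (contact force between the fingers and roller below 0.05 N and linear speed of roller above 0.45 m/s).
It fails at once if The case, wrench or screwdriver is moved by more than 25 mm (distance of any of case, wrench, screwdriver from where it was at the start of the episode above 0.025 m).
It also fails if it takes over 38 s, if anything falls off the work surface, if the arm or the gripper's body presses on something with over 40 N, if the wrist force passes 120 N, or if a joint passes its speed limit or range.

## Working session

There is one attempt and no reset: what is moved stays moved. The work goes in short steps, Python scripts to look and compute and a tool call to move; the robot and the scene stay as the last step left them, time stands still between calls to the robot, and variables do not carry over. Pictures are saved under pics/ and viewed, about 8 in all and at most 12, crops included, and the job is handed in when it is done.

Besides the shell and the picture viewer there is one more tool, called after "Call:" in YAML: its name, and indented under it one key for each argument. jog_arm: Moves the arm, as the interface text tells. Shift numbers are shares of 20 cm and turn numbers shares of 180 degrees, none past 1 either way. Its arguments: {"type":"object","properties":{"plan":{"type":"array","items":{"type":"object","properties":{"x":{"type":"number","minimum":-1,"maximum":1},"y":{"type":"number","minimum":-1,"maximum":1},"z":{"type":"number","minimum":-1,"maximum":1},"wx":{"type":"number","minimum":-1,"maximum":1},"wy":{"type":"number","minimum":-1,"maximum":1},"wz":{"type":"number","minimum":-1,"maximum":1}}}},"hand":{"type":"number"},"grip_force":{"type":"number"}},"required":["plan"]}

```bash
mkdir -p pics; python3 - <<'E'
from station import monitor,cams,bot,finder
import cv2,numpy as np
o=monitor.get_obs();print({k:np.round(o[k],3) for k in('t','eef_pos','tool_rot','gripper_width')},bot.grasp_offset)
for c in('top','side'):
    im=cams.read_camera(c);cv2.imwrite(f'pics/{c}0.png',im[:,:,::-1])
    k=cams.get_calibration(c);print(c,k['fx'],k['fy'],k['cx'],k['cy'],np.round(k['extrinsics'],4).tolist())
    for n in('roller','cradle_seat','crate','cradle','plain_bar','stub_roller','screwdriver'):
        print(n,[(np.round(d['location'],1).tolist(),round(d['confidence'],2)) for d in finder.place_of(c,n)][:3])
E
```

```text
{'t': np.float64(0.0), 'eef_pos': array([ 0.274, -0.616,  0.23 ]), 'tool_rot': array([-0.001,  0.978,  0.207, -0.   ]), 'gripper_width': np.float64(0.998)} 0.0187
top 459.10960930201065 459.10960930201065 321.0329628906197 194.79044502705227 [[0.0189, -0.9998, 0.0097, -0.106], [-0.982, -0.0204, -0.1875, 0.5742], [0.1877, -0.006, -0.9822, 1.2864], [0.0, 0.0, 0.0, 1.0]]
roller [([378.0, 209.9], 0.82), ([336.3, 207.4], 0.64), ([441.3, 199.5], 0.57)]
cradle_seat [([223.7, 198.2], 0.92)]
crate [([364.4, 212.0], 0.9)]
cradle [([223.6, 201.7], 0.6)]
plain_bar [([379.0, 186.8], 0.73)]
stub_roller [([372.3, 232.9], 0.95)]
screwdriver [([290.1, 268.5], 0.95)]
side 505.3409747440955 505.3409747440955 321.5636873565529 201.90096807939545 [[0.9691, -0.2467, -0.0041, -0.5572], [-0.1765, -0.6818, -0.7099, 0.1132], [0.1723, 0.6887, -0.7043, 1.1408], [0.0, 0.0, 0.0, 1.0]]
roller [([378.3, 375.9], 0.74), ([337.2, 291.3], 0.59), ([360.5, 244.8], 0.32)]
cradle_seat [([297.8, 142.0], 0.66), ([298.9, 159.9], 0.48), ([333.1, 282.0], 0.44)]
crate [([333.9, 281.7], 0.63)]
cradle [([298.8, 156.9], 0.84), ([336.0, 289.9], 0.72)]
plain_bar [([367.2, 289.3], 0.97)]
stub_roller [([299.0, 293.3], 0.83), ([358.2, 252.6], 0.28)]
screwdriver [([235.7, 224.4], 0.95), ([369.9, 287.2], 0.71), ([287.8, 255.3], 0.27)]
```

View pics/top0.png

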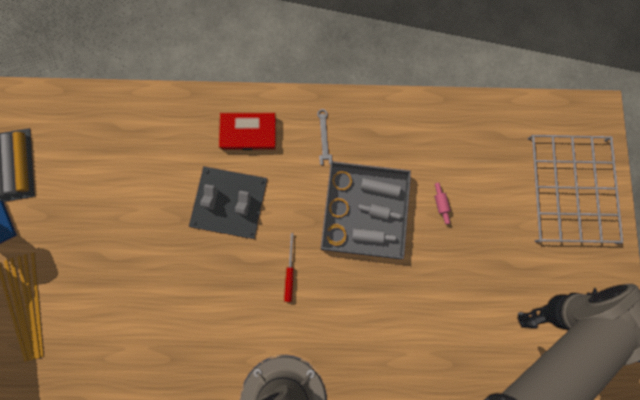

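View pics/side0.png

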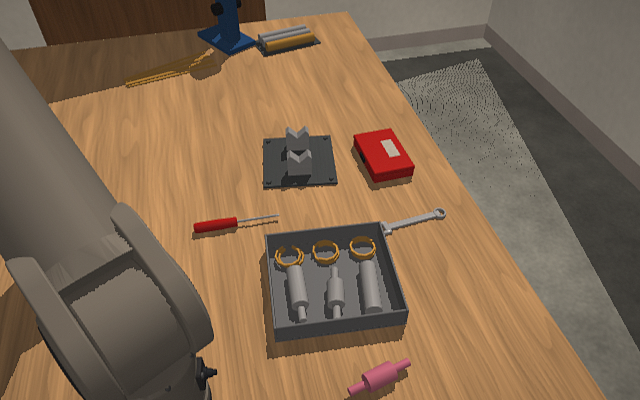

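The wanted roller is the middle part in the crate, at about (380,212) in top and (337,291) in side. The pink look-alike lies outside the crate at (443,204) in top. The vee blocks are at (209,196) and (243,203) in top. I'll enlarge these areas to get the axes.

```bash
cat > h.py <<'E'
import numpy as np
from station import cams
def ray(c,px):
    k=cams.get_calibration(c);E=np.array(k['extrinsics']);R,t=E[:3,:3],E[:3,3]
    d=R.T@np.array([(px[0]-k['cx'])/k['fx'],(px[1]-k['cy'])/k['fy'],1]);return -R.T@t,d
def plane(c,px,z):
    o,d=ray(c,px);return o+d*(z-o[2])/d[2]
def tri(p,q):
    A=[];b=[]
    for c,x in(('top',p),('side',q)):
        o,d=ray(c,x);d/=np.linalg.norm(d);P=np.eye(3)-np.outer(d,d);A.append(P);b.append(P@o)
    return np.linalg.lstsq(np.vstack(A),np.hstack(b),rcond=None)[0]
def proj(c,X):
    k=cams.get_calibration(c);E=np.array(k['extrinsics']);p=E[:3,:3]@X+E[:3,3]
    return np.array([k['fx']*p[0]/p[2]+k['cx'],k['fy']*p[1]/p[2]+k['cy']])
E
python3 - <<'E'
import cv2,numpy as np
from h import *
t=cv2.imread('pics/top0.png');s=cv2.imread('pics/side0.png')
def crop(i,x,y,w,h,f):return cv2.resize(i[y:y+h,x:x+w],None,fx=f,fy=f,interpolation=cv2.INTER_CUBIC)
a=np.hstack([crop(t,185,160,90,80,4),crop(t,325,160,90,80,4)])
b=np.hstack([crop(s,255,115,90,80,4),crop(s,290,250,90,80,4)])
cv2.imwrite('pics/c1.png',np.vstack([a[:,:],b])[:, :])
for n,p,q,z in(('roller',(378,209.9),(337.2,291.3),.023),('seat',(223.7,198.2),(297.8,142),.06)):
    print(n,tri(p,q).round(4),plane('top',p,z).round(4),plane('side',q,z).round(4))
print('crate',plane('top',(364.4,212),0).round(3),plane('side',(333.9,281.7),0).round(3))
E
```

```text
roller [ 0.5404 -0.2654  0.0217] [ 0.54   -0.2652  0.023 ] [ 0.5403 -0.2662  0.023 ]
seat [0.5588 0.1871 0.0616] [0.5593 0.1875 0.06  ] [0.559  0.1892 0.06  ]
crate [ 0.536 -0.227  0.   ] [ 0.545 -0.225  0.   ]
```

View pics/c1.png

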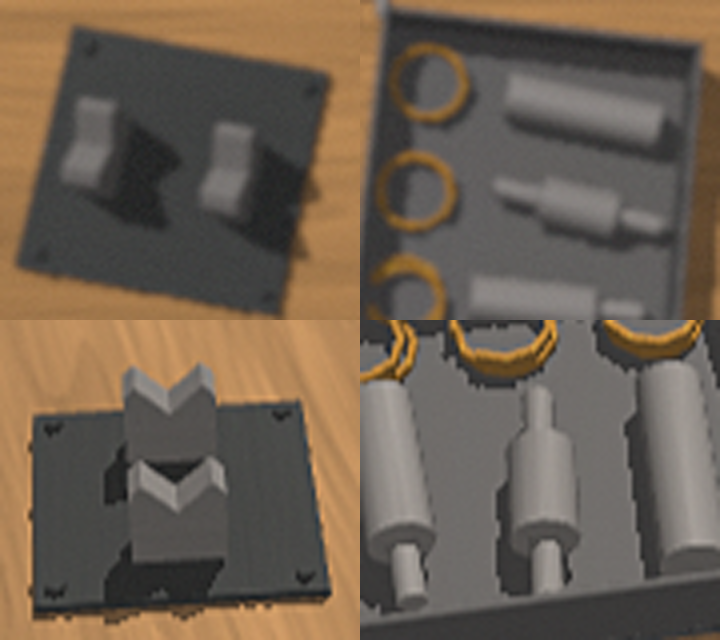

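```bash
python3 - <<'E'
import numpy as np
from h import *
from scipy.optimize import least_squares as ls
from scipy.spatial.transform import Rotation as R
T=lambda u,v,x0=185:(x0+u/4,160+v/4)
tc=[T(73,27),T(330,75),T(283,313),T(18,267)]
S=lambda u,v:(255+u/4,115+v/4)
sc=[S(35,415-320),S(300,402-320),S(330,596-320),S(33,607-320)]
C=lambda p,l:np.array([p[0]+np.cos(p[2])*l[0]-np.sin(p[2])*l[1],p[1]+np.sin(p[2])*l[0]+np.cos(p[2])*l[1],l[2]])
# local corners; top image: left=+y, up=+x ; side: left/far = -x,+y
lt=[(.095,.1,.008),(.095,-.1,.008),(-.095,-.1,.008),(-.095,.1,.008)]
lsd=[(-.095,.1,.008),(.095,.1,.008),(.095,-.1,.008),(-.095,-.1,.008)]
# vee bottom at outer near face seen by side: (176,512-320),far block (170,412-320) : outer near edges y=-64, +38
vs=[((0,-.064,.049),S(177,512-320)),((0,.038,.049),S(170,413-320))]
f=lambda p,use=3:np.hstack([(proj('top',C(p,l))-x) for l,x in zip(lt,tc)]*(use&1)+[(proj('side',C(p,l))-x) for l,x in list(zip(lsd,sc))+vs]*(use>>1))
for u in(1,2,3):
    r=ls(f,[.56,.187,0],args=(u,));print('cradle',u,r.x.round(4),r.fun.round(1))
p=r.x
U=lambda u,v:(325+(u-360)/4,160+v/4)
V=lambda u,v:(290+(u-360)/4,250+(v-320)/4)
L=[('top',.063,U(497,187)),('top',-.063,U(668,228)),('side',.063,V(537,386)),('side',-.063,V(546,591)),('top',0,(378,209.9)),('side',0,(337.2,291.3))]
g=lambda p:np.hstack([proj(c,C(p,(0,y,.023)))-x for c,y,x in L])
r=ls(g,[.54,-.265,0]);print('roller',r.x.round(4),r.fun.round(1))
E
python3 - <<'E'
from station import monitor
from scipy.spatial.transform import Rotation as R
import numpy as np
o=monitor.get_obs();q=o['tool_rot'];print(o['t'],R.from_quat(np.roll(q,-1)).as_matrix().round(3),np.arctan2(o['eef_pos'][1],o['eef_pos'][0]))
E
```

```text
cradle 1 [ 0.5567  0.1816 -0.1551] [ 0.2 -0.4  0.3 -1.2 -0.4  0.8 -0.1  0.6]
cradle 2 [ 0.5573  0.1793 -0.175 ] [-0.3 -0.2  0.7 -0.2  0.1 -1.  -0.4  0.3 -0.1  0.5  0.   0.5]
cradle 3 [ 0.5571  0.1805 -0.165 ] [ 1.  -0.8  0.9 -0.9 -0.4  1.   0.   0.1 -0.8 -0.2  0.2 -0.7  0.2 -1.6
 -0.2  0.2 -0.   0.2 -0.3  0.3]
roller [ 0.5372 -0.2673 -0.2293] [-1.1 -1.1 -2.6 -1.   0.4  1.   0.7  1.   0.7  0.9 -1.3  0.7]
0.8 [[ 0.914  0.406  0.   ]
 [ 0.406 -0.914 -0.   ]
 [ 0.     0.    -1.   ]] -1.153001226726825
```

Call:
jog_arm:
  plan:
    - {"x":0.96,"y":-0.53,"wz":-0.294}
    - {"x":0.96,"y":-0.53,"wz":-0.294}
    - {"x":0.96,"y":-0.53,"wz":-0.294}
    - {"x":0.96,"y":-0.53,"wz":-0.294}
    - {"x":0.96,"y":-0.53,"wz":-0.294}
    - {"x":0.96,"y":-0.53,"wz":-0.294}
    - {"x":0.96,"y":-0.53,"wz":-0.294}
    - {"x":0.96,"y":-0.53,"wz":-0.294}
    - {"x":0.96,"y":-0.53,"wz":-0.294}
  hand: 0.13
  grip_force: 60

```text
invalid input at $.plan[0]: expected keys x, y, z, wx, wy, wz
```

Call:
jog_arm:
  plan:
    - {"x":0.96,"y":-0.53,"z":0,"wx":0,"wy":0,"wz":-0.294}
    - {"x":0.96,"y":-0.53,"z":0,"wx":0,"wy":0,"wz":-0.294}
    - {"x":0.96,"y":-0.53,"z":0,"wx":0,"wy":0,"wz":-0.294}
    - {"x":0.96,"y":-0.53,"z":0,"wx":0,"wy":0,"wz":-0.294}
    - {"x":0.96,"y":-0.53,"z":0,"wx":0,"wy":0,"wz":-0.294}
    - {"x":0.96,"y":-0.53,"z":0,"wx":0,"wy":0,"wz":-0.294}
    - {"x":0.96,"y":-0.53,"z":0,"wx":0,"wy":0,"wz":-0.294}
    - {"x":0.96,"y":-0.53,"z":0,"wx":0,"wy":0,"wz":-0.294}
    - {"x":0.96,"y":-0.53,"z":0,"wx":0,"wy":0,"wz":-0.294}
  hand: 0.13
  grip_force: 60

```text
t: 1.55
eef_pos: [0.4066, -0.4419, 0.2315]
tool_rot: [0.0, 0.783, 0.622, 0.0]
contact_force: [-0.4, 0.4, -0.4]
gripper_width: 0.566
```

Call:
jog_arm:
  plan:
    - {"x":1.0,"y":0.446,"z":0.3,"wx":0,"wy":0,"wz":0}
    - {"x":1.0,"y":0.446,"z":0.3,"wx":0,"wy":0,"wz":0}
    - {"x":1.0,"y":0.446,"z":0.3,"wx":0,"wy":0,"wz":0}
    - {"x":1.0,"y":0.446,"z":0.3,"wx":0,"wy":0,"wz":0}
    - {"x":1.0,"y":0.446,"z":0.5,"wx":0,"wy":0,"wz":0}
    - {"x":1.0,"y":0.446,"z":0.5,"wx":0,"wy":0,"wz":0}
    - {"x":1.0,"y":0.446,"z":0.5,"wx":0,"wy":0,"wz":0}
    - {"x":1.0,"y":0.446,"z":0.5,"wx":0,"wy":0,"wz":0}

```text
t: 2.22
eef_pos: [0.5385, -0.2648, 0.1297]
tool_rot: [-0.002, 0.782, 0.623, -0.0]
contact_force: [0.9, -0.9, -0.3]
gripper_width: 0.569
```

```bash
python3 - <<'E'
from station import monitor,cams
import cv2,numpy as np
from h import *
o=monitor.get_obs();print(o['eef_pos'].round(4),o['tool_rot'].round(4))
s=cams.read_camera('side')[:,:,::-1].copy()
cv2.imwrite('pics/s2raw.png',s)
cv2.imwrite('pics/s2.png',cv2.resize(s[180:340,240:440],None,fx=4,fy=4*.9,interpolation=cv2.INTER_CUBIC))
print(proj('side',np.array([.539,-.266,.041])),proj('side',o['eef_pos']))
E
```

```text
[ 0.5385 -0.2648  0.1297] [-1.600e-03  7.820e-01  6.232e-01 -5.000e-04]
[336.70368751 286.12579892] [337.06680011 258.00619595]
```

View pics/s2.png

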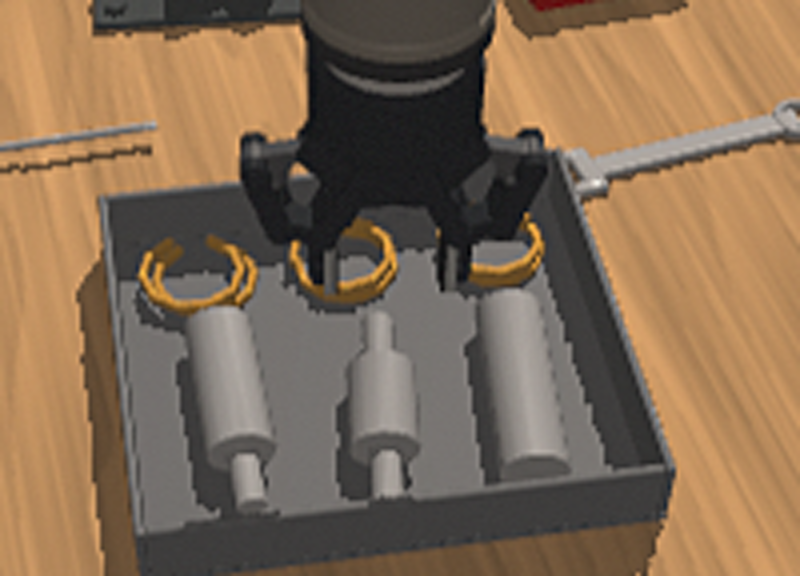

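The tips (crop 325 and 450, row 290) stand centred over the roller axis (crop about 385). I'll descend in steps.

Call:
jog_arm:
  plan:
    - {"x":0,"y":0.005,"z":0.2,"wx":0,"wy":0,"wz":0}
    - {"x":0,"y":0.005,"z":0.35,"wx":0,"wy":0,"wz":0}
    - {"x":0,"y":0.005,"z":0.42,"wx":0,"wy":0,"wz":0}
    - {"x":0,"y":0.005,"z":0.46,"wx":0,"wy":0,"wz":0}
    - {"x":0,"y":0.005,"z":0.48,"wx":0,"wy":0,"wz":0}

```text
t: 2.68
eef_pos: [0.5386, -0.2692, 0.0348]
tool_rot: [-0.0, 0.784, 0.621, -0.001]
contact_force: [0.4, -0.4, -0.2]
gripper_width: 0.562
```

```bash
python3 - <<'E'
from station import monitor,cams
import cv2,numpy as np
o=monitor.get_obs();print(o['eef_pos'].round(4),o['contact_force'].round(1))
s=cams.read_camera('side')[:,:,::-1];t=cams.read_camera('top')[:,:,::-1]
a=cv2.resize(s[240:330,280:400],None,fx=5,fy=5,interpolation=cv2.INTER_CUBIC)
cv2.imwrite('pics/s3.png',a)
E
```

```text
[ 0.5386 -0.2692  0.0348] [ 0.4 -0.4 -0.2]
```

View pics/s3.png

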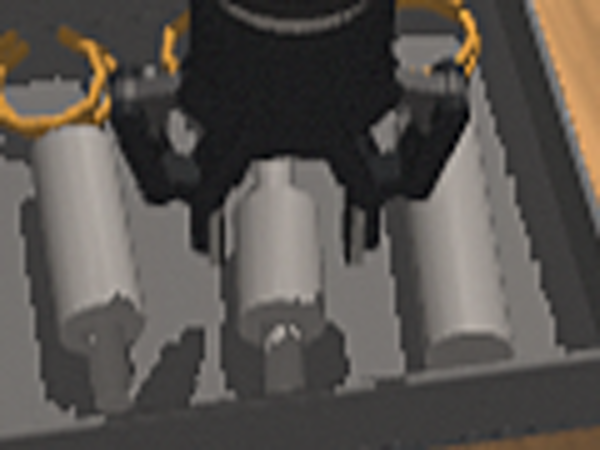

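Both fingers straddle the roller body with free space on each side (tips at crop 210 and 358, body 235 to 325). I'll finish the descent and close.

Call:
jog_arm:
  plan:
    - {"x":0.015,"y":0,"z":0.04,"wx":0,"wy":0,"wz":0}
    - {"x":0.015,"y":0,"z":0.08,"wx":0,"wy":0,"wz":0}
    - {"x":0.015,"y":0,"z":0.12,"wx":0,"wy":0,"wz":0}
    - {"x":0.015,"y":0,"z":0.125,"wx":0,"wy":0,"wz":0}
    - {"x":0.015,"y":0,"z":0.125,"wx":0,"wy":0,"wz":0}

```text
t: 3.2
eef_pos: [0.5396, -0.2655, 0.01]
tool_rot: [-0.0, 0.783, 0.621, -0.001]
contact_force: [-0.6, -0.2, -0.3]
gripper_width: 0.569
```

Call:
jog_arm:
  plan:
    - {"x":0,"y":0,"z":0,"wx":0,"wy":0,"wz":0}
    - {"x":0,"y":0,"z":0,"wx":0,"wy":0,"wz":0}
    - {"x":0,"y":0,"z":0,"wx":0,"wy":0,"wz":0}
    - {"x":0,"y":0,"z":0,"wx":0,"wy":0,"wz":0}
    - {"x":0,"y":0,"z":0,"wx":0,"wy":0,"wz":0}
    - {"x":0,"y":0,"z":0,"wx":0,"wy":0,"wz":0}
    - {"x":0,"y":0,"z":0,"wx":0,"wy":0,"wz":0}
    - {"x":0,"y":0,"z":0,"wx":0,"wy":0,"wz":0}
  hand: -1
  grip_force: 70

```text
t: 3.87
eef_pos: [0.5392, -0.2654, 0.0101]
tool_rot: [-0.001, 0.783, 0.621, -0.001]
contact_force: [-3.0, 1.5, 5.0]
gripper_width: 0.389
```

Call:
jog_arm:
  plan:
    - {"x":0,"y":0,"z":-0.02,"wx":0,"wy":0,"wz":0}
    - {"x":0,"y":0,"z":-0.03,"wx":0,"wy":0,"wz":0}
    - {"x":0,"y":0,"z":-0.04,"wx":0,"wy":0,"wz":0}
    - {"x":0,"y":0,"z":-0.04,"wx":0,"wy":0,"wz":0}

```text
t: 4.2
eef_pos: [0.5395, -0.2655, 0.0182]
tool_rot: [-0.0, 0.783, 0.621, -0.001]
contact_force: [0.2, 0.0, -6.7]
gripper_width: 0.383
```

```bash
python3 - <<'E'
from station import monitor,cams
import cv2,numpy as np
o=monitor.get_obs();print(o['eef_pos'].round(4),o['contact_force'].round(1),o['torque'].round(2))
s=cams.read_camera('side')[:,:,::-1]
cv2.imwrite('pics/s4.png',cv2.resize(s[240:330,280:400],None,fx=5,fy=5,interpolation=cv2.INTER_CUBIC))
E
```

```text
[ 0.5395 -0.2655  0.0182] [ 0.2  0.  -6.7] [ 0.04 -0.03  0.03]
```

View pics/s4.png

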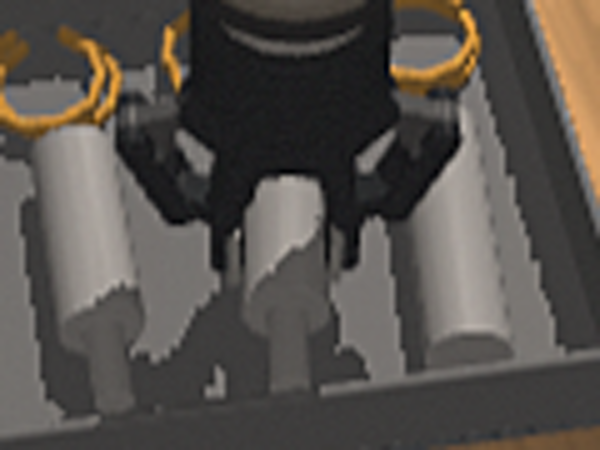

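The roller is held level and lifted about 8 mm; the force (-6.7 N) roughly matches its weight. I'll lift and transfer it.

Call:
jog_arm:
  plan:
    - {"x":0,"y":0,"z":-0.1,"wx":0,"wy":0,"wz":0}
    - {"x":0,"y":0,"z":-0.25,"wx":0,"wy":0,"wz":0}
    - {"x":0,"y":0,"z":-0.4,"wx":0,"wy":0,"wz":0}
    - {"x":0.05,"y":-0.01,"z":-0.55,"wx":0,"wy":0,"wz":0}
    - {"x":0.15,"y":-0.03,"z":-0.65,"wx":0,"wy":0,"wz":0}
    - {"x":0.3,"y":-0.06,"z":-0.7,"wx":0,"wy":0,"wz":0}
    - {"x":0.45,"y":-0.09,"z":-0.7,"wx":0,"wy":0,"wz":0}
    - {"x":0.6,"y":-0.12,"z":-0.7,"wx":0,"wy":0,"wz":0}
    - {"x":0.75,"y":-0.14,"z":-0.7,"wx":0,"wy":0,"wz":0}
    - {"x":0.85,"y":-0.16,"z":-0.7,"wx":0,"wy":0,"wz":0}
    - {"x":0.9,"y":-0.17,"z":-0.7,"wx":0,"wy":0,"wz":0}

```text
t: 5.17
eef_pos: [0.5474, -0.078, 0.1579]
tool_rot: [-0.001, 0.782, 0.623, -0.0]
contact_force: [0.3, 0.2, -6.2]
gripper_width: 0.386
```

Call:
jog_arm:
  plan:
    - {"x":0.1,"y":-0.02,"z":0,"wx":0,"wy":0,"wz":0}
    - {"x":0.25,"y":-0.05,"z":0,"wx":0,"wy":0,"wz":0}
    - {"x":0.4,"y":-0.08,"z":0,"wx":0,"wy":0,"wz":-0.01}
    - {"x":0.55,"y":-0.11,"z":0,"wx":0,"wy":0,"wz":-0.02}
    - {"x":0.7,"y":-0.13,"z":0,"wx":0,"wy":0,"wz":-0.02}
    - {"x":0.82,"y":-0.15,"z":0,"wx":0,"wy":0,"wz":-0.02}
    - {"x":0.9,"y":-0.17,"z":0,"wx":0,"wy":0,"wz":-0.02}
    - {"x":0.9,"y":-0.17,"z":0,"wx":0,"wy":0,"wz":-0.02}

```text
t: 5.83
eef_pos: [0.554, 0.1099, 0.1582]
tool_rot: [-0.002, 0.76, 0.65, 0.001]
contact_force: [-0.1, 0.6, -5.8]
gripper_width: 0.383
```

Call:
jog_arm:
  plan:
    - {"x":0.12,"y":-0.014,"z":0,"wx":0,"wy":0,"wz":0}
    - {"x":0.24,"y":-0.028,"z":0,"wx":0,"wy":0,"wz":0}
    - {"x":0.33,"y":-0.04,"z":0.1,"wx":0,"wy":0,"wz":0}
    - {"x":0.363,"y":-0.042,"z":0.2,"wx":0,"wy":0,"wz":0}
    - {"x":0.363,"y":-0.042,"z":0.25,"wx":0,"wy":0,"wz":0}
    - {"x":0.363,"y":-0.042,"z":0.25,"wx":0,"wy":0,"wz":0}
    - {"x":0.363,"y":-0.042,"z":0.25,"wx":0,"wy":0,"wz":0}

```text
t: 6.42
eef_pos: [0.5568, 0.1809, 0.1078]
tool_rot: [-0.002, 0.761, 0.649, -0.0]
contact_force: [-0.4, -0.3, -6.4]
gripper_width: 0.386
```

```bash
python3 - <<'E'
from station import monitor,cams
import cv2,numpy as np
from h import *
o=monitor.get_obs();p=o['eef_pos'];q=o['tool_rot'];print(p.round(4),q.round(4))
s=cams.read_camera('side')[:,:,::-1];t=cams.read_camera('top')[:,:,::-1]
f=lambda i,x,y:cv2.resize(i[y:y+80,x:x+80],None,fx=5,fy=5,interpolation=cv2.INTER_CUBIC)
cv2.imwrite('pics/s5.png',np.hstack([f(s,255,105),f(t,185,150)]))
ax=np.array([q[1]**2-q[2]**2,2*q[1]*q[2],0]);c=p+[0,0,.013]
for n,l in(('end+',.063),('end-',-.063),('body+',.028),('body-',-.028)):
    print(n,(proj('side',c+l*ax)-[255,105])*5,(proj('top',c+l*ax)-[185,150])*5)
E
```

```text
[0.5568 0.1809 0.1078] [-2.000e-03  7.608e-01  6.490e-01 -4.000e-04]
end+ [202.00536341  28.37839431] [ 71.98109237 205.85975891]
end- [216.02824023 176.59050243] [294.7878092  245.65479978]
body+ [205.7071872   67.50411114] [133.76703791 216.89521719]
body- [211.93348024 133.31172178] [232.79213605 234.58188249]
```

View pics/s5.png

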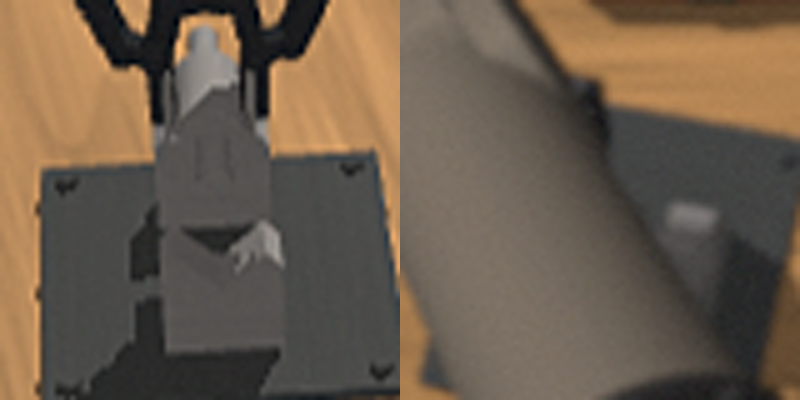

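In side view the held roller's ends, crop (204,30) and about (215,182), match the predicted (202,28) and (216,177), and it sits above the vee blocks. I'll lower it, then touch down slowly.

Call:
jog_arm:
  plan:
    - {"x":0.02,"y":0,"z":0.06,"wx":0,"wy":0,"wz":-0.002}
    - {"x":0.02,"y":0,"z":0.14,"wx":0,"wy":0,"wz":-0.002}
    - {"x":0.02,"y":0,"z":0.2,"wx":0,"wy":0,"wz":-0.002}
    - {"x":0.02,"y":0,"z":0.24,"wx":0,"wy":0,"wz":-0.002}
    - {"x":0.02,"y":0,"z":0.26,"wx":0,"wy":0,"wz":-0.002}
    - {"x":0.02,"y":0,"z":0.27,"wx":0,"wy":0,"wz":-0.002}
    - {"x":0.02,"y":0,"z":0.27,"wx":0,"wy":0,"wz":-0.002}

```text
t: 7.1
eef_pos: [0.5586, 0.1859, 0.0551]
tool_rot: [-0.002, 0.759, 0.651, 0.001]
contact_force: [-0.3, -0.9, -5.8]
gripper_width: 0.383
```

```bash
python3 - <<'E'
from station import monitor,cams
import cv2,numpy as np
o=monitor.get_obs();print(o['eef_pos'].round(4),o['contact_force'].round(1))
s=cams.read_camera('side')[:,:,::-1];x,y=255,105
cv2.imwrite('pics/s6.png',cv2.resize(s[100:190,245:345],None,fx=6,fy=6,interpolation=cv2.INTER_CUBIC))
E
```

```text
[0.5586 0.1859 0.0551] [-0.3 -0.9 -5.8]
```

View pics/s6.png

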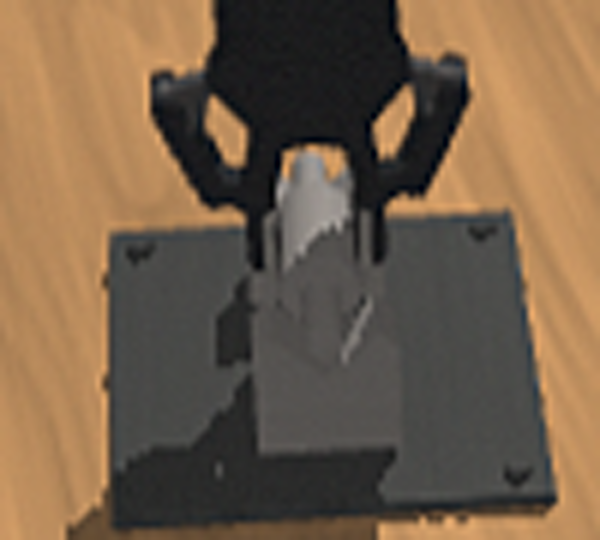

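Call:
jog_arm:
  plan:
    - {"x":0,"y":0,"z":0.01,"wx":0,"wy":0,"wz":0}
    - {"x":0,"y":0,"z":0.02,"wx":0,"wy":0,"wz":0}
    - {"x":0,"y":0,"z":0.03,"wx":0,"wy":0,"wz":0}
    - {"x":0,"y":0,"z":0.035,"wx":0,"wy":0,"wz":0}
    - {"x":0,"y":0,"z":0.035,"wx":0,"wy":0,"wz":0}

```text
t: 7.57
eef_pos: [0.5587, 0.186, 0.0483]
tool_rot: [-0.002, 0.759, 0.651, 0.001]
contact_force: [-0.5, 0.7, -6.1]
gripper_width: 0.387
```

Call:
jog_arm:
  plan:
    - {"x":0,"y":0,"z":0.006,"wx":0,"wy":0,"wz":0}
    - {"x":0,"y":0,"z":0.01,"wx":0,"wy":0,"wz":0}
    - {"x":0,"y":0,"z":0.01,"wx":0,"wy":0,"wz":0}

```text
t: 7.82
eef_pos: [0.5592, 0.1861, 0.0474]
tool_rot: [-0.001, 0.759, 0.651, 0.002]
contact_force: [-2.5, -1.8, 4.0]
gripper_width: 0.387
```

It's touching down: the vertical force went from -6 to +4 N. One tiny nudge, then release.

Call:
jog_arm:
  plan:
    - {"x":0,"y":-0.004,"z":0.002,"wx":0,"wy":0,"wz":0}
    - {"x":0,"y":-0.004,"z":0.004,"wx":0,"wy":0,"wz":0}
    - {"x":0,"y":-0.004,"z":0.004,"wx":0,"wy":0,"wz":0}

```text
t: 8.07
eef_pos: [0.5591, 0.1861, 0.0474]
tool_rot: [-0.001, 0.759, 0.651, 0.002]
contact_force: [-1.5, -1.3, 5.0]
gripper_width: 0.383
```

Call:
jog_arm:
  plan:
    - {"x":0,"y":0,"z":0,"wx":0,"wy":0,"wz":0}
    - {"x":0,"y":0,"z":0,"wx":0,"wy":0,"wz":0}
    - {"x":0,"y":0,"z":0,"wx":0,"wy":0,"wz":0}
    - {"x":0,"y":0,"z":0,"wx":0,"wy":0,"wz":0}
    - {"x":0,"y":0,"z":0,"wx":0,"wy":0,"wz":0}
    - {"x":0,"y":0,"z":0,"wx":0,"wy":0,"wz":0}
  hand: 0.2

```text
t: 8.57
eef_pos: [0.5591, 0.1862, 0.0474]
tool_rot: [-0.001, 0.759, 0.651, 0.002]
contact_force: [0.1, -0.1, -1.1]
gripper_width: 0.604
```

Call:
jog_arm:
  plan:
    - {"x":0,"y":0,"z":-0.05,"wx":0,"wy":0,"wz":0}
    - {"x":0,"y":0,"z":-0.15,"wx":0,"wy":0,"wz":0}
    - {"x":0,"y":0,"z":-0.3,"wx":0,"wy":0,"wz":0}
    - {"x":0,"y":0,"z":-0.5,"wx":0,"wy":0,"wz":0}
    - {"x":-0.2,"y":0,"z":-0.7,"wx":0,"wy":0,"wz":0}
    - {"x":-0.4,"y":0,"z":-0.9,"wx":0,"wy":0,"wz":0}
    - {"x":-0.6,"y":0,"z":-0.9,"wx":0,"wy":0,"wz":0}
    - {"x":-0.8,"y":0,"z":-0.9,"wx":0,"wy":0,"wz":0}
    - {"x":-1.0,"y":0,"z":-0.9,"wx":0,"wy":0,"wz":0}
    - {"x":-1.0,"y":0,"z":-0.9,"wx":0,"wy":0,"wz":0}

```text
t: 9.4
eef_pos: [0.5272, -0.0184, 0.2279]
tool_rot: [0.001, 0.761, 0.648, 0.002]
contact_force: [-1.1, -0.6, -0.5]
gripper_width: 0.598
```

```bash
python3 - <<'E'
from station import monitor,cams,finder
import cv2,numpy as np
from h import *
s=cams.read_camera('side')[:,:,::-1];t=cams.read_camera('top')[:,:,::-1]
f=lambda i,x,y:cv2.resize(i[y:y+90,x:x+80],None,fx=5,fy=5,interpolation=cv2.INTER_CUBIC)
cv2.imwrite('pics/s7.png',np.hstack([f(s,260,105),f(t,185,155)]))
for c in('top','side'):
    for n in('roller','cradle_seat'):
        print(c,n,[(np.round(d['location'],1).tolist(),round(d['confidence'],2),plane(c,d['location'],.06).round(4)) for d in finder.place_of(c,n)][:3])
a=np.array([.5571,.1805,.06]);A=np.array([.164,.986,0])
print([( (proj('side',a+l*A)-[260,105])*5,(proj('top',a+l*A)-[185,155])*5) for l in(.063,.028,-.028,-.063)])
E
```

```text
top roller [([225.3, 196.5], 0.96, array([0.5644, 0.1831, 0.06  ])), ([226.0, 201.0], 0.56, array([0.5512, 0.1803, 0.06  ])), ([445.6, 198.6], 0.55, array([ 0.5714, -0.4576,  0.06  ]))]
top cradle_seat [([225.6, 198.4], 0.55, array([0.5588, 0.1819, 0.06  ])), ([339.2, 206.9], 0.41, array([ 0.5406, -0.1478,  0.06  ]))]
side roller [([297.4, 141.8], 0.81, array([0.5582, 0.1903, 0.06  ])), ([408.8, 223.9], 0.48, array([ 0.7339, -0.1578,  0.06  ]))]
side cradle_seat [([299.7, 142.6], 0.65, array([0.5633, 0.1854, 0.06  ]))]
[(array([182.97719559, 123.12519428]), array([ 99.22843152, 200.23080504])), (array([186.23533274, 162.7643677 ]), array([158.13798695, 211.1614877 ])), (array([191.70663741, 229.32939676]), array([252.55371722, 228.68034993])), (array([195.29892058, 273.03386009]), array([311.6640611 , 239.64828894]))]
```

View pics/s7.png

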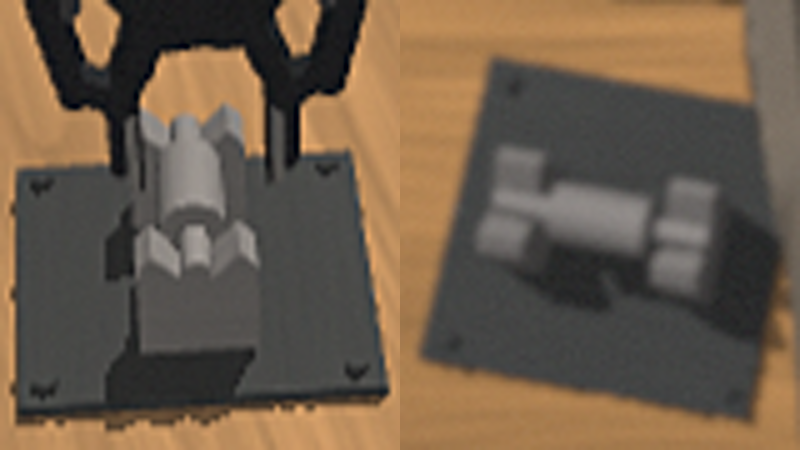

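The roller lies in both vees with its body between the blocks: in top the body spans crop 550–648 and the gap about 545–655. The gripper is clear, so I'm handing in.

```bash
python3 -c "
from station import bot,monitor
o=monitor.get_obs();print(o['t'],o['contact_force'].round(1));print(bot.hand_in())"
```

```text
9.7 [-0.4 -0.2  0.3]
the job is handed in; nothing more can be done
None
```

I picked the double-journal roller from the middle of the crate, laid it in the cradle's vees, let go after touchdown, and backed the gripper clear. I handed the job in at 9.7 s; no verdict is given.

- **Placement:** The last pictures show both journals in the vees and the body hanging between the blocks, about centred along them. My position estimates put it about 2–6 mm along the vees from the seat point (12 mm allowed).
- **Disagreements:**
  - The network's roller and seat positions scattered by 3–7 mm between cameras. The top camera put the roller about 6 mm off the seat across the vees. I went by the picture of it sitting in the vees, not by that figure.
  - Touchdown gave a small sideways force, about 2.5 N, so one flank of a vee touched first. It was down to 1.5 N before release.
- **Not rechecked:** I took no final close-up of the crate or the bystanders. The bar, stub roller and cuffs looked undisturbed in the picture just after the roller was gripped, and the arm passed high over everything afterwards.

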